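Bolt a carved plaque into the sloping rack

TASK

Lay the pale wooden plaque with the raised square block flat in the green bay of the sloping rack, long side up the slope and lower edge resting against the lip; set it down, do not drop it. Then shoot the rack's barrel bolt fully across over it and turn the yellow-knobbed handle fully down into its notch, leaving everything else on the bench where it is.

Things in the scene. Friction and masses are not known exactly. Their poses are not given: they have to be found in the camera images.
- plaque: Loose pale wooden plaque, about 90 g: slab 100 (its x) x 70 (its y) x 12 mm, with a square block 30 x 30 mm and 28 mm high on the middle of its upper face (top 40 mm above the underside), to be gripped by the block. Origin: centre of the underside; z up out of the carved face. The same after half a turn about z.
- rest (a point): Where the centre of the plaque's underside belongs on the rack's board, with the board's axes: x up the slope (30 degrees, rising away from the robot), y along the rack to the left, z square out of the board. Green bay: 94 mm wide (y) about this point. Lip: inner face at x = -50 mm, 12 mm thick, 14 mm high. Board: x -62 to +110, y -265 to +85 mm. All y below are in this frame.
- rod_tip (a point): Tip of the bolt's rod, on its axis; same axes as rest. Rod 12 mm thick, along y, at x = +35, z = +22 mm from rest: 4 mm over a plaque lying flat. Tip at y = -63 mm drawn back, +57 mm fully across, through a staple 28 (x) x 10 (y) mm, 36 mm high, at y = +48. Saddles 22 mm (x), 32 mm high at y = -257 (12 mm long) and -75 (20 mm long).
- knob (a point): Centre of the handle's yellow knob: a cylinder 18 mm in diameter, 20 mm long along y, on a shank 8 mm thick. In the frame of rest: y = -235 mm + bolt travel; at handle angle a, x = +35 - 60 sin(a), z = +22 + 60 cos(a) mm. To be pinched from both sides along y; it can turn between the fingers about y.
- notch (a point): Middle of the notch at the rail's top edge; same axes as rest. The guide rail, steel, 40 mm high, 8 mm thick, runs along y on the lip side of the rod, its middle 18 mm from the rod's axis, from y = -263 to -125 and from -105 to -90 mm; the gap of 20 mm between is the notch, at x = +17, y = -115 mm from rest. The 8 mm shank drops in there.
- bolt (a joint): Travel of the barrel bolt, m: 0 drawn back, grows towards +y of the rack, 0.12 fully across (hard stop), where the handle stands at the notch. About 2.5 N of friction; stays where it is left.
- handle (a joint): Turn of the handle about the rod, rad: 0 square out of the board, grows as it turns towards the lip and the robot, 1.2 fully down (hard stop). The shank strikes the rail at about 0.45, except at the notch (bolt over 0.116 m). Hinge friction: about 1.2 N at the knob; opening fingers can draw it back a little. Down in the notch, it locks the bolt.
- blue_plaque: Bystander: blue-painted plaque 100 x 70 x 12 mm with a low round boss 6 mm high. Origin: centre of underside.
- wax_tin: Bystander: blue tin, 68 mm across, 45 mm high. Origin: centre of underside.
- shears: Bystander: yellow-handled shears lying flat, 170 mm long along x, 60 mm wide, 13 mm high.
- offcut: Bystander: pale L-shaped offcut, 100 x 150 mm, 18 mm thick.
- pencil: Bystander: white pencil, 175 mm long along x, 8 mm thick.
- glue: Bystander: white glue bottle, 60 mm across, 150 mm high. Origin: centre of underside.
Not all that is in view belongs to the job. What is shaped like the plaque but pink is not meant.

How it is judged:
By the outcome, as a careful person would: the job done as asked, in the order asked, and still so for the second after the job is handed in, with the robot touching nothing.
It also fails if it takes over 59 s, if anything falls off the work surface, if the arm or the gripper's body presses on something with over 40 N, if the wrist force passes 120 N, or if a joint passes its speed limit or range.

ROBOT

A 7-joint arm with a two-finger parallel gripper is mounted at the origin on the work surface. World frame = base frame: x ahead of the robot, y to its left, z up, the work surface at z = 0. Lengths are in m, angles in rad, forces in N, time in s.
With the tool pointing down it reaches from about 0.35 to 0.9 m from the base axis. Payload 8.1 kg.
Tool frame: the origin (TCP) lies at the centre of the arm's flange, where the gripper is bolted on; the fingertips stand 178 mm ahead of it and the grasp point (between the pads) lies 159 mm ahead of it; z points along the fingers, y is the direction in which the jaws open and shut (so a half turn about z gives the same grasp; the last joint's range is limited). The gripper opens to 92 mm and grips with 3 to 60 N. Pads are 19 mm wide; open, the fingers measure 130 mm over their backs; the gripper's body (75 mm by 190 mm) begins 47 mm behind the grasp point.
Start: joints at [1.176, 0.434, 0.025, 1.573, -0.012, 1.134, -0.075], TCP at [0.18, -0.599, 0.405] pointing down, gripper open.
Joint ranges: [-2.62, 2.62], [-0.44, 2.09], [-1.27, 1.32], [0.08, 2.57], [-1.32, 4.46], [0.12, 2], [-2.74, 2.74]. Speed limits (rad/s): [2.22, 2.22, 3.01, 3.01, 3.14, 3.14, 3.14].

INTERFACE

Orientations are given as a rotation vector (axis times angle).
In Python, from cell import arm, get_image, camera_model gives the robot as it stands. The module is installed in compiled form; this text tells all that it offers.
- The arm moves only by the shell command python3 -m pendant 'ROWS' [FORCE]. ROWS is JSON, a list that holds one entry, the list of rows, each a list of 7 numbers: the shift along the tool's x, y, z in mm, then the turn, a rotation vector about the tool's x, y, z in rad, then the closure, from -1 (fully open) to 1 (shut). In form: [[[x, y, z, rx, ry, rz, hand], ...]]. A call has 1 to 20 rows; each row is the pose to reach, as a shift and turn from the pose commanded when the call began, along the tool's axes at that moment; what a row does not reach only later rows make up. A row lasts 1/8 s, in which the tool goes at most 62.5 mm and 10.7 degrees, less where a joint would pass 70% of its speed; a pose out of reach is approached as far as the arm can. A call with a gripper value outside its range is refused whole. The fingers move at their own pace and stop on an object; FORCE is the grip in N (left out, the last holds). Time passes only in rows, so rows that repeat a pose let the fingers close. It gives the time, the measured TCP pose, the force and the opening at its end, in the units of the state.
- arm.observe(): the state, without advancing time (a new reading comes with each control period).
- get_image(name): name is "scene" or "top" or "wrist"; returns the picture (384x512x3 uint8, red, green, blue); there is no depth.
- camera_model(name): a dict with "fx", "fy", "cx", "cy" (pixels), "position" and "orientation" of the camera in the world; the wrist camera has in their place "T_tool_cam" (4x4, takes a point from camera to tool coordinates, whose origin is the TCP and whose axes are the flange's). Camera axes: x right, y down, z forward; pixel columns grow to the right and rows downward; lengths in m; the calibration is good to about 2 mm. A picture is of the moment at which its call begins: read the wrist's pose just before it. camera_model takes no time and is no camera call.
- arm.sign_off(): hands the job in, once; it reports no verdict.
The state is a dict: "clock": time; "joints": joint angles; "dq": joint speeds; "joint_efforts": joint torques, N m; "position": TCP position; "ee_rot": TCP orientation; "force": force on the tool from outside, world axes, zero at the start; "ft_torque": the same for the moment, N m; "width": opening from 0.0 (shut) to 1.0 (fully open).
Only numpy, scipy, OpenCV 4.12 (cv2) and the standard library are available. Lean on these libraries where they do the work, as an engineer would, in place of code of your own. Each camera call takes 0.05 s, during which the arm holds its last target.

## Working session

There is one attempt and no reset: what is moved stays moved. The work goes in short steps, Python scripts to look and compute and a shell command to move; the robot and the scene stay as the last step left them, time stands still between calls to the robot, and variables do not carry over. Pictures are saved under pics/ and viewed, and the job is handed in when it is done.

```bash
mkdir -p pics; ls
python3 - <<'E'
from cell import arm,get_image,camera_model
import cv2
print(arm.observe())
for n in("scene","top","wrist"):
    im=get_image(n); cv2.imwrite(f"pics/{n}0.png",im[:,:,::-1]); print(n,camera_model(n))
E
```

```text
pics
{'clock': 0.0, 'joints': array([ 1.17640704,  0.43520258,  0.02496113,  1.57412434, -0.01163558,
        1.13401158, -0.07509589]), 'dq': array([ 0.00142236, -0.00012849, -0.00127391, -0.00068752,  0.0001869 ,
       -0.00114311,  0.00240202]), 'joint_efforts': array([-1.02647733e-03, -6.67851448e+01,  9.84785222e-01, -3.14460862e+01,
       -6.04940462e-02,  4.30192868e-02,  1.76843860e-04]), 'position': array([ 0.17969956, -0.59834939,  0.40394675]), 'ee_rot': array([-3.10668510e+00, -4.56380586e-01,  5.31377037e-04]), 'force': array([0.44533931, 0.16417308, 0.55583635]), 'ft_torque': array([ 0.06314086, -0.02825302,  0.05051535]), 'width': 1.0018157723688992}
scene {'fx': 377.15494797606067, 'fy': 377.15494797606067, 'cx': 258.66089516360444, 'cy': 188.6925279528231, 'position': array([ 1.29829321, -0.03065883,  1.00884176]), 'orientation': array([-1.89879636, -1.68420317,  0.64386611])}
top {'fx': 432.76303301028804, 'fy': 432.76303301028804, 'cx': 252.30308900283626, 'cy': 185.7288921543368, 'position': array([0.37889409, 0.02693107, 1.38596448]), 'orientation': array([-2.18929754,  2.1351672 , -0.15134424])}
wrist {'fx': 324.74898391625715, 'fy': 324.74898391625715, 'cx': 251.5424480893048, 'cy': 192.52406508757946, 'T_tool_cam': array([[ 5.86354341e-04, -9.64091729e-01, -2.65568812e-01,
         7.13510178e-02],
       [ 9.99999815e-01,  6.08314269e-04, -4.38768086e-07,
         3.35270687e-04],
       [ 1.61972310e-04, -2.65568762e-01,  9.64091908e-01,
         1.95644167e-02],
       [ 0.00000000e+00,  0.00000000e+00,  0.00000000e+00,
         1.00000000e+00]])}
```

View pics/scene0.png

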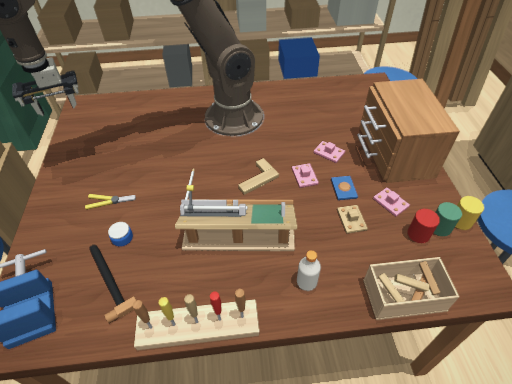

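View pics/top0.png

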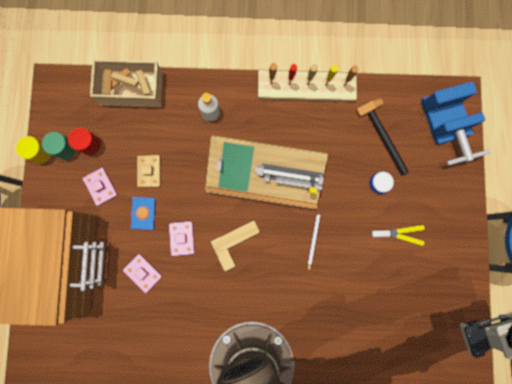

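View pics/wrist0.png

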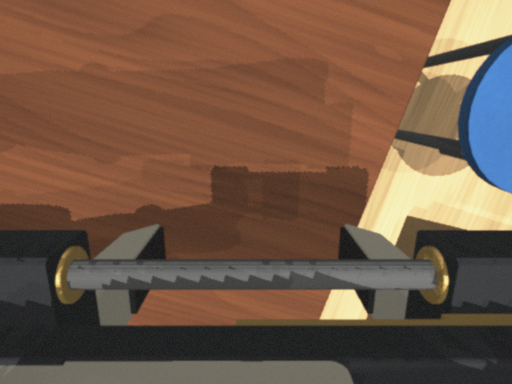

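```bash
cat > h.py <<'E'
import numpy as np,cv2
from scipy.spatial.transform import Rotation as R
from cell import arm,get_image,camera_model
def cam(n,st=None):
    m=camera_model(n); K=(m['fx'],m['fy'],m['cx'],m['cy'])
    if n=='wrist':
        st=st or arm.observe(); T=np.eye(4);T[:3,:3]=R.from_rotvec(st['ee_rot']).as_matrix();T[:3,3]=st['position']
        T=T@m['T_tool_cam']; return K,T[:3,3],T[:3,:3]
    return K,np.array(m['position']),R.from_rotvec(m['orientation']).as_matrix()
def ray(c,uv):
    K,p,Q=c; d=Q@np.array([(uv[0]-K[2])/K[0],(uv[1]-K[3])/K[1],1.]); return p,d/np.linalg.norm(d)
def onz(c,uv,z):
    p,d=ray(c,uv); return p+d*(z-p[2])/d[2]
def proj(c,X):
    K,p,Q=c; q=Q.T@(np.asarray(X)-p); return np.array([K[0]*q[0]/q[2]+K[2],K[1]*q[1]/q[2]+K[3]])
def tri(cs,uvs):
    A=np.zeros((3,3));b=np.zeros(3)
    for c,u in zip(cs,uvs):
        p,d=ray(c,u);P=np.eye(3)-np.outer(d,d);A+=P;b+=P@p
    X=np.linalg.solve(A,b); return X,[np.round(proj(c,X)-u,1) for c,u in zip(cs,uvs)]
E
python3 - <<'E'
import cv2
t=cv2.imread('pics/top0.png');s=cv2.imread('pics/scene0.png')
cv2.imwrite('pics/tc.png',cv2.resize(t[125:215,195:335],None,fx=5.5,fy=5.5,interpolation=cv2.INTER_CUBIC))
cv2.imwrite('pics/sc.png',cv2.resize(s[165:255,165:305],None,fx=5.5,fy=5.5,interpolation=cv2.INTER_CUBIC))
a=cv2.resize(t[145:195,120:180],(480,400),interpolation=cv2.INTER_CUBIC);b=cv2.resize(s[195:245,325:380],(320,400),interpolation=cv2.INTER_CUBIC)
cv2.imwrite('pics/pl.png',cv2.hconcat([a,b]))
E
```

```text
(no output)
```

View pics/tc.png

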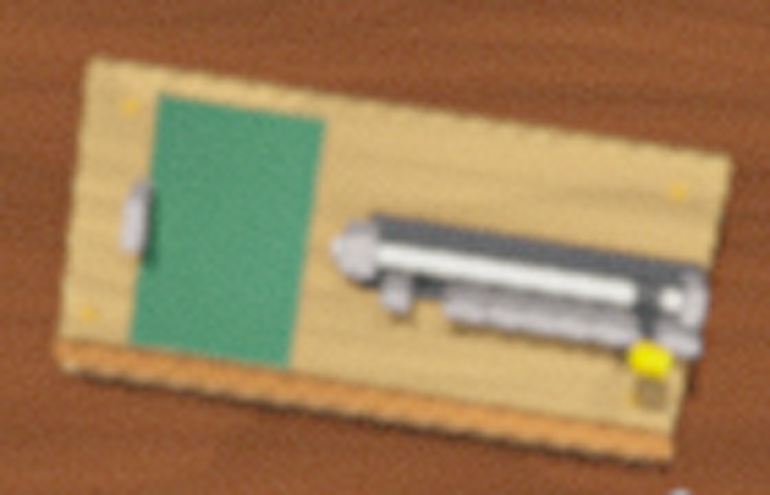

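View pics/sc.png

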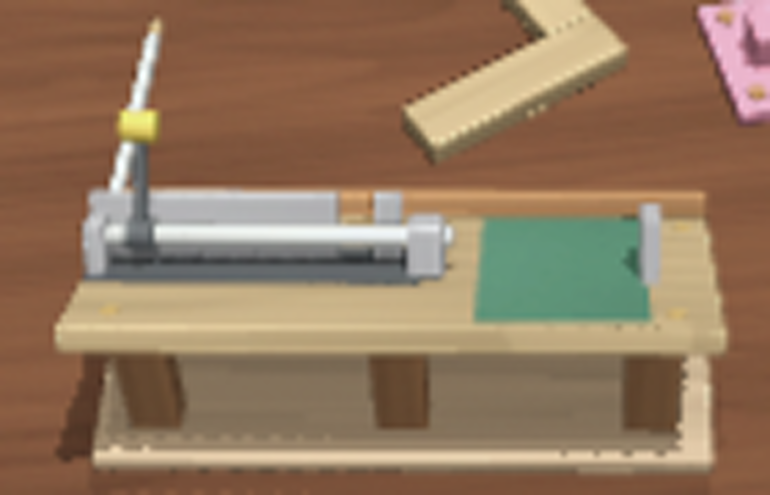

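View pics/pl.png

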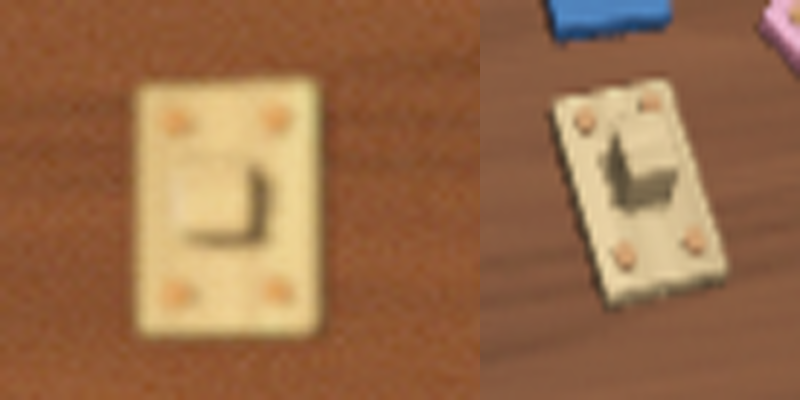

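```bash
cat > rack.py <<'E'
from h import *
ct,cs=cam('top'),cam('scene')
f=lambda U,V,ox,oy,s=5.5:((U+.5)/s-.5+ox,(V+.5)/s-.5+oy)
T=lambda U,V:f(U,V,195,125); S=lambda U,V:f(U,V,165,165)
E
python3 - <<'E'
from rack import *
P={'ur(-265,110)':(T(730,155),S(57,325)),'ul(85,110)':(T(92,60),S(725,330)),'g-47low':(T(290,365),S(481,218)),'g-47up':(T(327,120),S(475,320)),'g47up':(T(160,95),S(651,320)),'tip':(T(336,245),S(453,236)),'knob':(T(650,358),S(138,125))}
X={}
for k,(a,b) in P.items():
    X[k],r=tri([ct,cs],[a,b]); print(k,X[k].round(4),r)
d=X['ul(85,110)']-X['ur(-265,110)'];print(d,np.linalg.norm(d),np.degrees(np.arctan2(-d[0],d[1])))
d=X['g47up']-X['g-47up'];print(d,np.linalg.norm(d),np.degrees(np.arctan2(-d[0],d[1])))
d=X['g-47up']-X['g-47low'];print(d,np.linalg.norm(d),np.degrees(np.arcsin(d[2]/np.linalg.norm(d))))
# plaque
t=cv2.imread('pics/top0.png')
hsv=cv2.cvtColor(t,cv2.COLOR_BGR2HSV);
print(hsv[160,140],hsv[150,133],hsv[182,150])
m=(hsv[...,2]>165).astype(np.uint8);m[:, :120]=0;m[:,180:]=0;m[:145]=0;m[195:]=0
c=max(cv2.findContours(m,0,2)[0],key=cv2.contourArea);r=cv2.minAreaRect(c);print(r)
for q in cv2.boxPoints(r):print(onz(ct,q,0.012).round(4))
print('ctr slab',onz(ct,r[0],.012))
g=lambda U,V:((U+.5)/8-.5+120,(V+.5)/8-.5+145)
print('block',onz(ct,g(210,199),.04))
E
```

```text
ur(-265,110) [ 0.6416 -0.206   0.1353] [array([-0.3,  0. ]), array([-0.3, -0. ])]
ul(85,110) [0.6851 0.1376 0.132 ] [array([-0.3, -0. ]), array([-0.3,  0. ])]
g-47low [0.5317 0.0258 0.0522] [array([0.1, 0. ]), array([ 0.1, -0. ])]
g-47up [0.6573 0.0103 0.1244] [array([-0.3, -0. ]), array([-0.3,  0. ])]
g47up [0.6687 0.1013 0.1244] [array([-0.4, -0.1]), array([-0.4,  0. ])]
tip [0.5909 0.0041 0.1129] [array([-0.4, -0. ]), array([-0.4,  0. ])]
knob [ 0.5281 -0.1608  0.158 ] [array([-0.1, -0. ]), array([-0.1, -0. ])]
[ 0.04355688  0.34358602 -0.00330746] 0.34635168906785224 -7.224926917772757
[1.13965437e-02 9.10821216e-02 2.49257225e-05] 0.09179234561902064 -7.132001919965586
[ 0.1255724  -0.01550416  0.07215507] 0.1456542480570312 29.69520264310235
[ 17 132 221] [ 11 163 141] [ 20 103 233]
((148.0, 170.5), (31.0, 22.0), 90.0)
[0.6436 0.3837 0.012 ]
[0.6455 0.3132 0.012 ]
[0.545 0.308 0.012]
[0.5432 0.3779 0.012 ]
ctr slab [0.59407514 0.34571664 0.012     ]
block [0.59288147 0.34624268 0.04      ]
```

```bash
cat >> rack.py <<'E'
yaw=np.radians(-7.2)
def RB(yaw=yaw): return (R.from_euler('z',yaw)*R.from_euler('y',-np.pi/6)).as_matrix()
E
cat >> h.py <<'E'
def down(yaw): # tool x heading yaw, z down
    return np.array([[np.cos(yaw),np.sin(yaw),0],[np.sin(yaw),-np.cos(yaw),0],[0,0,-1.]])
def row(pt,Rt,grasp=.159,st=None):
    """row from current pose to put grasp point at pt with orientation Rt"""
    st=st or arm.observe();R0=R.from_rotvec(st['ee_rot']).as_matrix()
    t=np.asarray(pt)-Rt[:,2]*grasp
    return (R0.T@(t-st['position'])*1000).round(1),R.from_matrix(R0.T@Rt).as_rotvec().round(4)
E
python3 - <<'E'
from rack import *
B=RB()
P=[((110,-265,0),T(730,155),S(57,325)),((110,85,0),T(92,60),S(725,330)),((-50,-47,0),T(290,365),S(481,218)),((35,-63,22),T(336,245),S(453,236)),((35,-235,82),T(650,358),S(138,125))]
for l,a,b in P:
    X=tri([ct,cs],[a,b])[0]; print(l,(X-B@(np.array(l)/1000)).round(4))
for p in ([.45,-.2,.245],[.593,.346,.18]): print(row(p,down(np.radians(3))))
E
```

```text
(110, -265, 0) [0.5803 0.0689 0.0803]
(110, 85, 0) [0.58   0.0652 0.077 ]
(-50, -47, 0) [0.5806 0.067  0.0772]
(35, -63, 22) [0.5797 0.069  0.0764]
(35, -235, 82) [0.5682 0.071  0.0694]
(array([ 373.5, -303.9,    0.4]), array([-0.0012,  0.0003,  0.2394]))
(array([ 667.5, -785.6,   66. ]), array([-0.0012,  0.0003,  0.2394]))
```

```bash
python3 -m pendant '[[[120,-100,0,0,0,0.1,-1],[180,-150,0,0,0,0.24,-1],[220,-190,0,0,0,0.24,-1],[270,-230,0,0,0,0.24,-1],[320,-270,0,0,0,0.24,-1],[360,-310,0,0,0,0.24,-1],[400,-360,10,0,0,0.24,-1],[440,-410,10,0,0,0.24,-1],[475,-460,10,0,0,0.24,-1],[510,-510,10,0,0,0.24,-1],[545,-560,15,0,0,0.24,-1],[580,-610,20,0,0,0.24,-1],[615,-660,30,0,0,0.24,-1],[645,-710,45,0,0,0.24,-1],[660,-750,55,0,0,0.24,-1],[667,-780,60,0,0,0.24,-1],[667,-785,66,0,0,0.24,-1],[667,-785,66,0,0,0.24,-1],[667,-785,66,0,0,0.24,-1]]]'
python3 - <<'E'
from h import *
st=arm.observe();im=get_image('wrist');cv2.imwrite('pics/w1.png',im[:,:,::-1]);print(st['position'],st['ee_rot'],R.from_rotvec(st['ee_rot']).as_matrix().round(3))
E
```

```text
clock: 2.52
position: [0.5929, 0.3444, 0.3382]
ee_rot: [3.139, 0.081, -0.001]
force: [0.1, 0.1, -0.2]
width: 1.001
[0.59293759 0.34444376 0.33822324] [ 3.13926458e+00  8.08927001e-02 -9.27174362e-04] [[ 0.999  0.052 -0.001]
 [ 0.052 -0.999 -0.001]
 [-0.001  0.001 -1.   ]]
```

View pics/w1.png

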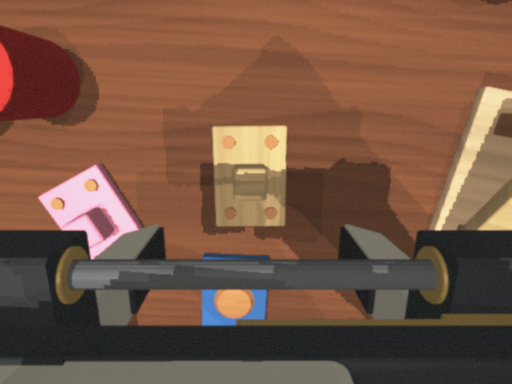

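Run:
```python
from h import *
c=cam('wrist');im=cv2.imread('pics/w1.png')
cr=cv2.resize(im[115:235,200:300],None,fx=6,fy=5,interpolation=cv2.INTER_CUBIC);cv2.imwrite('pics/w1c.png',cr)
```

```text
(no output)
```

View pics/w1c.png

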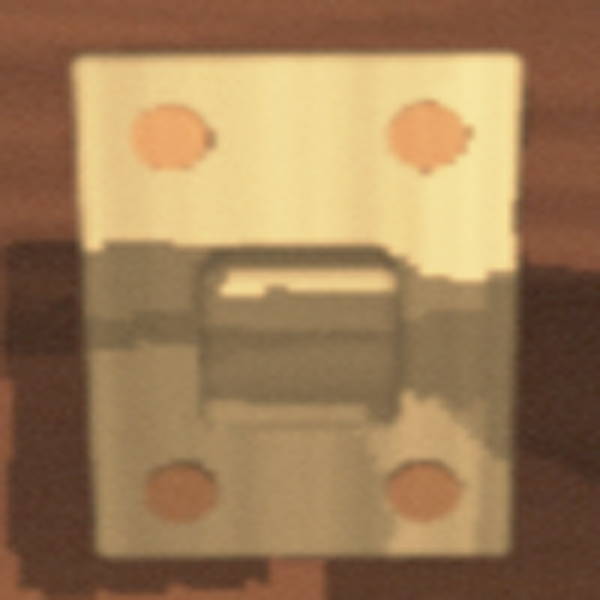

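Run:
```python
from h import *
c=cam('wrist')
f=lambda U,V:((U+.5)/6-.5+200,(V+.5)/5-.5+115)
for Q in ([(75,55),(522,55),(512,555),(97,555)],[(171,137),(429,134),(424,491),(181,491)]):
    p=np.array([onz(c,f(*q),.012) for q in Q]);print(p.round(4).tolist(),p.mean(0).round(4)); 
    for d in (p[0]-p[3],p[1]-p[2]):print(np.degrees(np.arctan2(d[1],d[0])),np.linalg.norm(d))
    d=p[0]-p[1];print(np.degrees(np.arctan2(-d[0],d[1])),np.linalg.norm(d))
ctr=p.mean(0)
for z in(.16,.034): print(row([ctr[0],ctr[1],z],down(np.radians(3))))
```

```text
[[0.6427, 0.3821, 0.012], [0.6462, 0.313, 0.012], [0.5474, 0.3068, 0.012], [0.5438, 0.3766, 0.012]] [0.595  0.3446 0.012 ]
3.202156340754556 0.09904565825291856
3.5779453316322747 0.09907778230178832
2.905318128146886 0.06915468441410277
[[0.6284, 0.3668, 0.012], [0.631, 0.3264, 0.012], [0.5602, 0.3225, 0.012], [0.5582, 0.3629, 0.012]] [0.5944 0.3447 0.012 ]
3.16717716992933 0.07027836655983255
3.1522443339386577 0.07085033528080688
3.696946544339834 0.040441873223460066
(array([ 1.2, -1. , 19.7]), array([ 0.0013, -0.0002, -0.0022]))
(array([  1.1,  -1.1, 145.7]), array([ 0.0013, -0.0002, -0.0022]))
```

```bash
python3 -m pendant '[[[1.5,-1,50,0,0,0.003,-1],[1.5,-1,90,0,0,0.003,-1],[1.5,-1,120,0,0,0.003,-1],[1.5,-1,138,0,0,0.003,-1],[1.5,-1,145,0,0,0.003,-1],[1.5,-1,145,0,0,0.003,-1],[1.5,-1,145,0,0,0.003,0.8],[1.5,-1,145,0,0,0.003,0.8],[1.5,-1,145,0,0,0.003,0.8],[1.5,-1,145,0,0,0.003,0.8],[1.5,-1,145,0,0,0.003,0.8],[1.5,-1,145,0,0,0.003,0.8]]]' 25
python3 - <<'E'
from rack import *
st=arm.observe();print(st['position'],st['width'],R.from_rotvec(st['ee_rot']).as_euler('xyz',degrees=True))
E
```

```text
clock: 4.08
position: [0.5943, 0.3461, 0.1937]
ee_rot: [3.141, 0.076, -0.0]
force: [-0.4, 0.5, -0.1]
width: 0.397
[0.59428029 0.34613638 0.19368584] 0.39732254048513904 [1.79997407e+02 1.56617731e-03 2.78979820e+00]
```

```bash
python3 -m pendant '[[[0,0,0,0,0,0,0.8],[0,0,0,0,0,0,0.8],[0,0,0,0,0,0,0.8],[0,0,0,0,0,0,0.8],[0,0,-30,0,0,0,0.8],[0,0,-80,0,0,0,0.8],[0,0,-120,0,0,0,0.8],[0,0,-120,0,0,0,0.8]]]'
python3 - <<'E'
from rack import *
st=arm.observe();print(st['position'],st['width'],st['force'])
B=RB();rest=np.array([.580,.0675,.078]);Rt=B@np.diag([1,-1,-1])
for h in (.09,): print(row(rest+B@[.003,0,.0347+h],Rt))
E
```

```text
clock: 5.08
position: [0.5951, 0.3469, 0.3177]
ee_rot: [-3.137, -0.076, -0.009]
force: [-0.0, -1.3, -2.1]
width: 0.323
[0.59506007 0.34694843 0.31768815] 0.32346169130749036 [-0.03507766 -1.34671928 -2.08871963]
(array([-165.7,  254.2,   -9.3]), array([-0.0495,  0.517 ,  0.1692]))
```

```bash
python3 -m pendant '[[[-30,30,-50,-0.01,0.15,0.05,0.8],[-70,70,-70,-0.03,0.3,0.1,0.8],[-110,110,-70,-0.05,0.45,0.16,0.8],[-140,160,-70,-0.05,0.517,0.169,0.8],[-160,205,-60,-0.05,0.517,0.169,0.8],[-165,240,-35,-0.05,0.517,0.169,0.8],[-166,254,-10,-0.05,0.517,0.169,0.8],[-166,254,-10,-0.05,0.517,0.169,0.8],[-166,254,-10,-0.05,0.517,0.169,0.8]]]'
python3 - <<'E'
from rack import *
st=arm.observe();im=get_image('wrist');cv2.imwrite('pics/w2.png',im[:,:,::-1]);print(st['position'],st['width'],st['force'])
im=get_image('scene');cv2.imwrite('pics/s2.png',cv2.resize(im[130:280,140:340,::-1],None,fx=3.5,fy=3.5))
E
```

```text
clock: 6.2
position: [0.4411, 0.0857, 0.3241]
ee_rot: [2.996, -0.183, 0.795]
force: [0.0, 1.5, -1.5]
width: 0.324
[0.44111745 0.08567808 0.32409675] 0.3243227437134593 [ 0.01080578  1.54269973 -1.54454515]
```

View pics/w2.png

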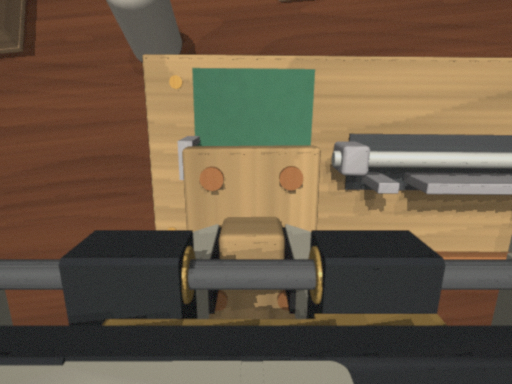

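View pics/s2.png

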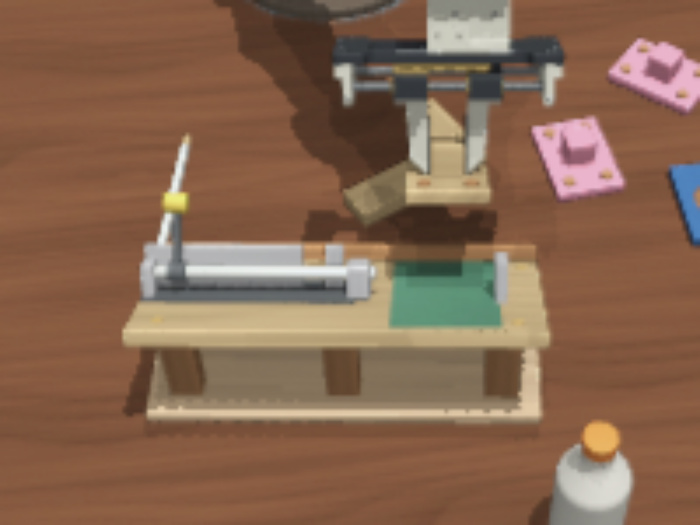

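Run:
```python
from rack import *
c=cam('wrist');B=RB();rest=np.array([.580,.0675,.078]);st=arm.observe()
def onb(uv,z):
    p,d=ray(c,uv);p=B.T@(p-rest);d=B.T@d;return (p+d*(z-p[2])/d[2])*1000
for n,uv in dict(gul=(193.5,69),gur=(314,70),gl=(195.5,146),gr=(312,146),bul=(145,56),rodtip=(336,158),bl=(154,228)).items():
    z=.022 if n=='rodtip' else 0
    print(n,onb(uv,z).round(1))
Rt=R.from_rotvec(st['ee_rot']).as_matrix();print((B.T@Rt).round(4))
def ont(uv,dz): # plane tool z=dz
    p,d=ray(c,uv);p=Rt.T@(p-st['position']);d=Rt.T@d;return (p+d*(dz-p[2])/d[2])*1000
# slab top at tool z
zt=.194-.012
for n,uv in dict(ul=(183,149),ur=(320,149),d1=(211.5,179),d2=(291,179),l2=(187,228),r2=(317,225)).items(): print(n,ont(uv,zt).round(1))
print('grasp in board',(B.T@(st['position']+Rt[:,2]*.159-rest)*1000).round(1))
print(row(rest+B@[.003,0,.0347+.09],B@np.diag([1,-1,-1])))
```

```text
gul [97.5 44.3  0. ]
gur [ 97.2 -47.4   0. ]
gl [39.  45.3  0. ]
gr [ 39.4 -49.1   0. ]
bul [106.5  80.4   0. ]
rodtip [ 33.4 -63.4  22. ]
bl [-32.2  84.3   0. ]
[[ 1.      0.0039 -0.0038]
 [ 0.0039 -1.     -0.0024]
 [-0.0038  0.0024 -1.    ]]
ul [ 49.5 -34.  182. ]
ur [ 49.6  34.5 182. ]
d1 [ 34.2 -20.3 182. ]
d2 [ 34.2  20.5 182. ]
l2 [  7.3 -34.2 182. ]
r2 [  9.   35.2 182. ]
grasp in board [  1.5   0.3 124.4]
(array([ 0.9,  0.7, -0.4]), array([0.0024, 0.0038, 0.0039]))
```

```bash
python3 -m pendant '[[[3,1,30,0.0024,0.0038,0.0039,0.8],[3,1,55,0.0024,0.0038,0.0039,0.8],[3,1,70,0.0024,0.0038,0.0039,0.8],[3,1,79,0.0024,0.0038,0.0039,0.8],[3,1,83,0.0024,0.0038,0.0039,0.8],[3,1,83,0.0024,0.0038,0.0039,0.8]]]'
python3 - <<'E'
from rack import *
B=RB();rest=np.array([.580,.0675,.078]);st=arm.observe()
Rt=R.from_rotvec(st['ee_rot']).as_matrix();print((B.T@Rt).round(4))
print('grasp in board',(B.T@(st['position']+Rt[:,2]*.159-rest)*1000).round(1),B.T@st['force'])
E
```

```text
clock: 7.05
position: [0.4912, 0.08, 0.2673]
ee_rot: [3.0, -0.192, 0.77]
force: [-0.7, -0.6, -1.2]
width: 0.326
[[ 9.998e-01 -4.000e-04 -2.100e-02]
 [-5.000e-04 -1.000e+00 -7.400e-03]
 [-2.100e-02  7.400e-03 -9.998e-01]]
grasp in board [13.6  0.1 49.8] [-1.09987178 -0.64049033 -0.75632752]
```

```bash
cat > st.py <<'E'
from rack import *
import sys
B=RB();rest=np.array([.580,.0675,.078]);st=arm.observe()
Rt=R.from_rotvec(st['ee_rot']).as_matrix()
print('rot',R.from_matrix((B@np.diag([1,-1,-1])).T@Rt).as_rotvec().round(4))
print('grasp in board',(B.T@(st['position']+Rt[:,2]*.159-rest)*1000).round(1),'F',(B.T@st['force']).round(1),'q',st['joints'].round(3),'dq',st['dq'].round(2),st['width'])
E
python3 -m pendant '[[[0,0,0,0,0,0,0.8],[0,0,0,0,0,0,0.8]]]'
python3 st.py
```

```text
clock: 7.3
position: [0.4909, 0.0801, 0.2672]
ee_rot: [3.0, -0.192, 0.769]
force: [-0.8, -0.2, -0.8]
width: 0.326
rot [-0.0075 -0.0212  0.0002]
grasp in board [13.3  0.1 49.9] F [-1.  -0.3 -0.3] q [-0.699  0.347  0.425  2.283  0.736  0.118 -2.741] dq [-0.  0. -0. -0. -0. -0.  0.] 0.3260907965750835
```

```bash
python3 -m pendant '[[[0,0,-40,0.0075,0.021,0,0.8],[-5,0,-80,0.0075,0.021,0,0.8],[-10,0,-110,0.0075,0.021,0,0.8],[-10,0,-110,0.0075,0.021,0.1,0.8],[-10,0,-110,0.0075,0.021,0.1,0.8]]]'
python3 st.py
```

```text
clock: 7.92
position: [0.4296, 0.0883, 0.359]
ee_rot: [3.009, -0.345, 0.812]
force: [-0.3, 0.3, -1.9]
width: 0.324
rot [-0.      0.0002  0.1029]
grasp in board [  9.1   1.7 160.3] F [-1.2  0.3 -1.5] q [-1.08   0.054  0.684  2.32   0.623  0.387 -2.739] dq [-0.88 -0.01  0.95  0.05 -0.1  -0.06 -0.09] 0.32435417236575326
```

```bash
python3 -m pendant '[[[0,0,0,0,0,-0.15,0.8],[0,0,0,0,0,-0.3,0.8],[0,0,0,0,0,-0.45,0.8],[0,0,0,0,0,-0.6,0.8],[0,0,0,0,0,-0.75,0.8],[0,0,0,0,0,-0.9,0.8],[0,0,0,0,0,-1.05,0.8],[0,0,0,0,0,-1.2,0.8],[0,0,0,0,0,-1.2,0.8]]]'
python3 st.py
```

```text
clock: 9.05
position: [0.4298, 0.0885, 0.3587]
ee_rot: [2.455, 1.298, 0.608]
force: [0.0, -0.0, -1.6]
width: 0.327
rot [-1.0000e-03 -8.0000e-04 -1.0986e+00]
grasp in board [  8.9   1.8 159.9] F [-0.8 -0.  -1.4] q [-0.972  0.057  0.566  2.314  0.638  0.393 -1.559] dq [-0.    0.    0.01 -0.   -0.   -0.   -0.09] 0.3270809314076698
```

```bash
python3 -m pendant '[[[0,0,0,0,0,-0.17,0.8],[0,0,0,0,0,-0.34,0.8],[0,0,0,0,0,-0.51,0.8],[0,0,0,0,0,-0.68,0.8],[0,0,0,0,0,-0.85,0.8],[0,0,0,0,0,-1.02,0.8],[0,0,0,0,0,-1.19,0.8],[0,0,0,0,0,-1.36,0.8],[0,0,0,0,0,-1.53,0.8],[0,0,0,0,0,-1.7,0.8],[0,0,0,0,0,-1.87,0.8],[0,0,0,0,0,-2.043,0.8],[0,0,0,0,0,-2.043,0.8],[0,0,0,0,0,-2.043,0.8]]]'
sed -i 's/diag(\[1,-1,-1\])/diag([-1,1,-1])/' st.py
echo "print(row(rest+B@[.005,-.001,.0347+.04],B@np.diag([-1,1,-1])))" >> st.py
python3 st.py
```

```text
clock: 10.8
position: [0.4299, 0.0886, 0.3586]
ee_rot: [0.171, 2.613, -0.044]
force: [0.1, 0.6, -0.8]
width: 0.328
rot [0.0014 0.0001 0.0044]
grasp in board [  9.1   1.9 159.8] F [-0.4  0.6 -0.7] q [-0.812  0.062  0.391  2.305  0.66   0.403  0.451] dq [ 0.    0.    0.   -0.   -0.    0.    0.02] 0.328203450071528
(array([ 4. , -3. , 85.1]), array([-0.0014, -0.0001, -0.0044]))
```

```bash
python3 -m pendant '[[[4,-3,30,0,0,-0.004,0.8],[4,-3,55,0,0,-0.004,0.8],[4,-3,75,0,0,-0.004,0.8],[4,-3,85,0,0,-0.004,0.8],[4,-3,85,0,0,-0.004,0.8]]]'
python3 st.py
```

```text
clock: 11.42
position: [0.4684, 0.0806, 0.2825]
ee_rot: [0.162, 2.615, -0.048]
force: [-0.2, 0.3, -0.5]
width: 0.323
rot [ 0.0026  0.0009 -0.0029]
grasp in board [ 4.7 -1.4 74.3] F [-0.5  0.3 -0.3] q [-0.784  0.288  0.49   2.329  0.843  0.129  0.289] dq [-0.   -0.03 -0.   -0.   -0.03  0.02  0.04] 0.3232974442183855
(array([-0.1, -0. , -0.4]), array([-0.0026, -0.0009,  0.0029]))
```

```bash
python3 -m pendant '[[[0,0,8,-0.002,0,0.003,0.8],[0,0,16,-0.002,0,0.003,0.8],[0,0,20,-0.002,0,0.003,0.8],[0,0,20,-0.002,0,0.003,0.8],[0,0,20,-0.002,0,0.003,0.8]]]'
python3 st.py
```

```text
clock: 12.05
position: [0.4781, 0.0793, 0.2661]
ee_rot: [0.163, 2.613, -0.043]
force: [-0.2, -0.3, -0.4]
width: 0.327
rot [-0.0009 -0.0005 -0.0011]
grasp in board [ 5.3 -0.9 55.2] F [-0.4 -0.3 -0.3] q [-0.664  0.327  0.365  2.319  1.209  0.121 -0.077] dq [-0.    0.    0.    0.    0.01 -0.   -0.  ] 0.32658163037562343
(array([  0.2,   0. , -19.5]), array([0.0009, 0.0005, 0.0011]))
```

```bash
python3 -m pendant '[[[0,0,6,0,0,0,0.8],[0,0,11,0,0,0,0.8],[0,0,14,0,0,0,0.8],[0,0,14,0,0,0,0.8],[0,0,14,0,0,0,0.8]]]'
python3 st.py
python3 - <<'E'
from h import *
im=get_image('wrist');cv2.imwrite('pics/w3.png',im[:,:,::-1])
im=get_image('scene');cv2.imwrite('pics/s3.png',cv2.resize(im[150:260,150:310,::-1],None,fx=4.5,fy=4.5,interpolation=cv2.INTER_CUBIC))
E
```

```text
clock: 12.68
position: [0.4851, 0.0785, 0.2538]
ee_rot: [0.162, 2.613, -0.044]
force: [0.5, 0.7, -0.9]
width: 0.325
rot [-0.0007 -0.0002 -0.0019]
grasp in board [ 5.2 -0.8 41. ] F [-0.1  0.7 -1. ] q [-0.606  0.358  0.307  2.311  1.453  0.122 -0.319] dq [-0.   -0.   -0.   -0.    0.01 -0.   -0.01] 0.3250369207224962
(array([  0.2,  -0. , -33.7]), array([0.0007, 0.0002, 0.0019]))
```

View pics/w3.png

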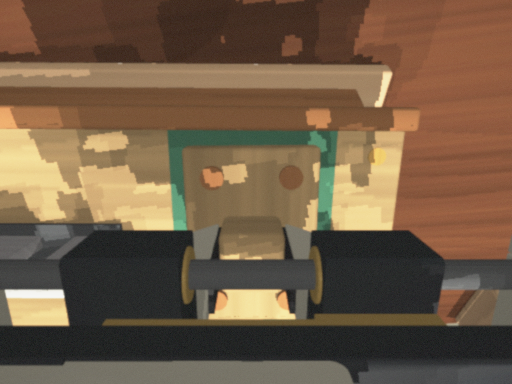

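View pics/s3.png

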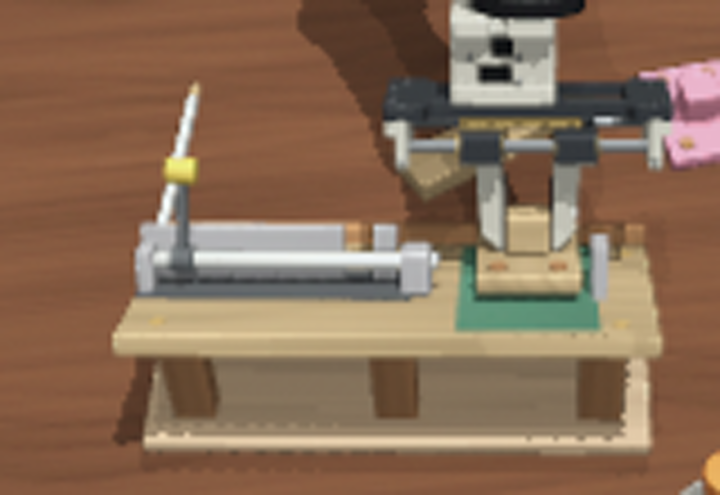

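Run:
```python
from rack import *
c=cam('wrist');B=RB();rest=np.array([.580,.0675,.078])
def onb(uv,z):
    p,d=ray(c,uv);p=B.T@(p-rest);d=B.T@d;return (p+d*(z-p[2])/d[2])*1000
print(onb((252,130),.014),onb((252,108),.014),onb((252,147),.0183),onb((170,150),0),onb((337,150),0))
```

```text
[-52.76370147  -0.93375626  14.        ] [-63.50153837  -0.96525091  14.        ] [-44.76067661  -0.92083478  18.3       ] [-40.61030396 -46.41888586   0.        ] [-40.83368863  46.38400849   0.        ]
```

```bash
python3 -m pendant '[[[0,0,2,0,0,0.002,0.8],[0,0,4,0,0,0.002,0.8],[0,0,4.5,0,0,0.002,0.8],[0,0,5,0,0,0.002,0.8]]]'
python3 st.py
python3 -m pendant '[[[0,0,0.5,0,0,0,0.8],[0,0,1,0,0,0,0.8]]]'
python3 st.py
```

```text
clock: 13.28
position: [0.4876, 0.0781, 0.2491]
ee_rot: [0.164, 2.614, -0.044]
force: [0.3, 0.6, -1.2]
width: 0.323
rot [-0.0004  0.0002 -0.0002]
grasp in board [ 5.  -1.  35.7] F [-0.4  0.7 -1.1] q [-0.59   0.37   0.291  2.309  1.538  0.123 -0.405] dq [ 0.02  0.01 -0.02 -0.    0.06  0.   -0.06] 0.32276213404797294
(array([  0.1,   0.1, -39. ]), array([ 0.0004, -0.0002,  0.0002]))
clock: 13.52
position: [0.4881, 0.0781, 0.2483]
ee_rot: [0.164, 2.614, -0.043]
force: [-0.3, 0.0, -1.5]
width: 0.327
rot [-0.0006  0.0001 -0.0002]
grasp in board [ 5.1 -0.9 34.8] F [-1.  -0.  -1.2] q [-0.585  0.373  0.286  2.308  1.554  0.124 -0.421] dq [ 0.02  0.01 -0.02 -0.    0.06  0.   -0.06] 0.3274498519436887
(array([  0.1,   0. , -39.9]), array([ 0.0006, -0.0001,  0.0002]))
```

```bash
python3 -m pendant '[[[0,0,0.5,0,0,0,0.8],[0,0,1,0,0,0,0.8]]]'
python3 st.py|grep F
python3 -m pendant '[[[0,0,0.5,0,0,0,0.8],[0,0,1,0,0,0,0.8]]]'
python3 st.py|grep F
```

```text
clock: 13.78
position: [0.4886, 0.078, 0.2475]
ee_rot: [0.164, 2.614, -0.043]
force: [-0.1, -0.3, -0.5]
width: 0.329
grasp in board [ 5.1 -0.9 33.7] F [-0.3 -0.3 -0.4] q [-0.58   0.375  0.281  2.307  1.569  0.125 -0.436] dq [ 0.02  0.01 -0.02 -0.    0.06  0.   -0.06] 0.3289713780634161
clock: 14.02
position: [0.4891, 0.078, 0.2466]
ee_rot: [0.164, 2.614, -0.043]
force: [-0.5, 1.3, 0.1]
width: 0.327
grasp in board [ 5.  -0.9 32.7] F [-0.5  1.3  0.4] q [-0.575  0.377  0.275  2.307  1.584  0.127 -0.45 ] dq [ 0.02  0.01 -0.03 -0.    0.06  0.   -0.06] 0.3271821337392792
```

```bash
python3 -m pendant '[[[0,0,0.5,0,0,0,0.8],[0,0,1,0,0,0,0.8]]]'
python3 st.py|grep F
python3 -m pendant '[[[0,0,0.5,0,0,0,0.8],[0,0,1,0,0,0,0.8]]]'
python3 st.py|grep F
```

```text
clock: 14.28
position: [0.4891, 0.0779, 0.2464]
ee_rot: [0.164, 2.613, -0.043]
force: [-17.9, 0.5, 26.3]
width: 0.324
grasp in board [ 5.1 -0.9 32.5] F [-2.3 -1.7 31.7] q [-0.569  0.377  0.268  2.307  1.598  0.129 -0.463] dq [ 0.02 -0.   -0.03  0.    0.05  0.01 -0.05] 0.32379407915035363
clock: 14.52
position: [0.4894, 0.0778, 0.2458]
ee_rot: [0.163, 2.612, -0.042]
force: [-18.6, -0.6, 27.1]
width: 0.325
grasp in board [ 5.2 -0.9 31.9] F [-2.4 -2.9 32.7] q [-0.563  0.378  0.262  2.306  1.611  0.131 -0.476] dq [ 0.02  0.01 -0.03 -0.    0.05  0.01 -0.05] 0.32462005269213123
```

```bash
python3 -m pendant '[[[0,0,-1,0,0,0,0.8],[2,0,-1,0,0,0,0.8],[4,0,-1,0,0,0,0.8],[4,0,-1,0,0,0,0.8]]]'
python3 st.py|grep F
python3 -m pendant '[[[0.7,0,0,0,0,0,0.8],[1,0,0,0,0,0,0.8]]]'
python3 st.py|grep F
```

```text
clock: 15.02
position: [0.4869, 0.0783, 0.2444]
ee_rot: [0.164, 2.611, -0.043]
force: [-2.5, 0.5, 8.4]
width: 0.326
grasp in board [ 2.3 -0.8 32. ] F [2.  0.2 8.6] q [-0.547  0.377  0.235  2.312  1.647  0.145 -0.516] dq [-0.   -0.    0.   -0.   -0.01 -0.    0.01] 0.3258884601226365
clock: 15.28
position: [0.4863, 0.0785, 0.2441]
ee_rot: [0.165, 2.611, -0.043]
force: [-2.1, -0.2, 7.3]
width: 0.323
grasp in board [ 1.7 -0.7 32. ] F [ 1.9 -0.4  7.4] q [-0.542  0.377  0.228  2.313  1.658  0.148 -0.527] dq [ 0.01 -0.   -0.02  0.    0.03  0.   -0.03] 0.32275594769494526
```

```bash
python3 -m pendant '[[[0.7,0,0,0,0,0,0.8],[1,0,0,0,0,0,0.8]]]'
python3 st.py|grep F
```

```text
clock: 15.52
position: [0.4854, 0.0786, 0.2435]
ee_rot: [0.164, 2.611, -0.043]
force: [-1.1, -0.3, 7.9]
width: 0.324
grasp in board [ 0.7 -0.7 32. ] F [ 3.  -0.4  7.4] q [-0.538  0.377  0.221  2.315  1.668  0.152 -0.539] dq [ 0.01 -0.   -0.02  0.    0.02  0.01 -0.03] 0.32395794505318204
```

```bash
for i in 1 ; do python3 -m pendant '[[[0.7,0,0,0,0,0,0.8],[1.3,0,0,0,0,0,0.8]]]'; python3 st.py|grep F;done
python3 -m pendant '[[[0.7,0,0,0,0,0,0.8],[1.3,0,0,0,0,0,0.8]]]'; python3 st.py|grep F
```

```text
clock: 15.78
position: [0.4843, 0.0787, 0.2429]
ee_rot: [0.165, 2.611, -0.043]
force: [-1.1, -0.3, 9.0]
width: 0.325
grasp in board [-0.5 -0.7 32. ] F [ 3.6 -0.4  8.4] q [-0.532  0.376  0.212  2.317  1.681  0.156 -0.553] dq [ 0.02  0.   -0.03  0.01  0.05  0.02 -0.05] 0.3253488057416554
clock: 16.02
position: [0.4832, 0.0789, 0.2423]
ee_rot: [0.165, 2.611, -0.043]
force: [-0.5, -0.2, 7.8]
width: 0.327
grasp in board [-1.8 -0.7 32. ] F [ 3.4 -0.2  7. ] q [-0.526  0.376  0.203  2.319  1.694  0.161 -0.567] dq [ 0.02 -0.   -0.03  0.01  0.04  0.02 -0.05] 0.3267296660348899
```

```bash
python3 -m pendant '[[[0.7,0,0,0,0,0,0.8],[1,0,0,0,0,0,0.8]]]'; python3 st.py|grep F
python3 - <<'E'
from h import *
im=get_image('wrist');cv2.imwrite('pics/w4.png',im[:,:,::-1])
E
```

```text
clock: 16.27
position: [0.4827, 0.079, 0.242]
ee_rot: [0.165, 2.61, -0.043]
force: [0.6, -0.5, 9.4]
width: 0.323
grasp in board [-2.3 -0.7 32. ] F [ 5.3 -0.4  7.8] q [-0.521  0.376  0.196  2.32   1.703  0.164 -0.577] dq [ 0.01  0.   -0.01  0.    0.02  0.01 -0.02] 0.3234012046218286
```

View pics/w4.png

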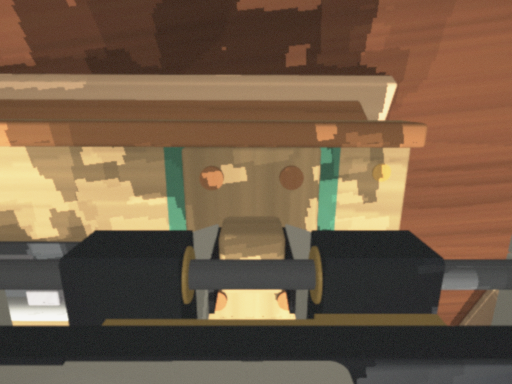

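```bash
python3 -m pendant '[[[0.7,0,0,0,0,0,0.8],[1,0,0,0,0,0,0.8]]]'; python3 st.py|grep F
```

```text
clock: 16.58
position: [0.4824, 0.079, 0.2418]
ee_rot: [0.166, 2.609, -0.043]
force: [3.7, -0.5, 9.9]
width: 0.323
grasp in board [-2.4 -0.8 32. ] F [ 8.2 -0.1  6.7] q [-0.517  0.376  0.19   2.321  1.712  0.168 -0.586] dq [ 0.01 -0.   -0.01  0.    0.02  0.01 -0.02] 0.3227555255656673
```

```bash
python3 -m pendant '[[[0,0,0,0,0,0,-0.3],[0,0,0,0,0,0,-0.3],[0,0,0,0,0,0,-0.3],[0,0,0,0,0,0,-0.3],[0,0,-20,0,0,0,-0.3],[0,0,-50,0,0,0,-0.3],[0,0,-90,0,0,0,-0.3],[0,0,-120,0,0,0,-0.3],[0,0,-120,0,0,0,-0.3]]]'; python3 st.py
python3 - <<'E'
from h import *
im=get_image('wrist');cv2.imwrite('pics/w5.png',im[:,:,::-1])
im=get_image('scene');cv2.imwrite('pics/s5.png',cv2.resize(im[165:255,165:305,::-1],None,fx=5.5,fy=5.5,interpolation=cv2.INTER_CUBIC))
E
```

```text
clock: 17.7
position: [0.4206, 0.0866, 0.3462]
ee_rot: [0.164, 2.61, -0.04]
force: [0.7, -0.7, 0.4]
width: 0.652
rot [-0.003  -0.0029  0.0009]
grasp in board [ -4.5  -0.5 153.5] F [ 0.9 -0.6 -0. ] q [-0.527  0.079  0.081  2.323  0.772  0.388  0.326] dq [-0.01  0.06  0.04  0.01  0.07 -0.04 -0.07] 0.6516871763287844
(array([-9.7, -0.2, 78.8]), array([ 0.003 ,  0.0029, -0.0009]))
```

View pics/w5.png

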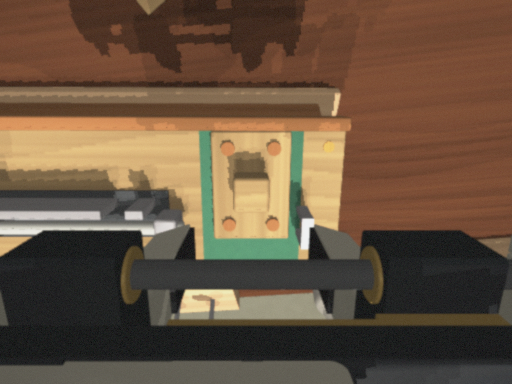

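View pics/s5.png

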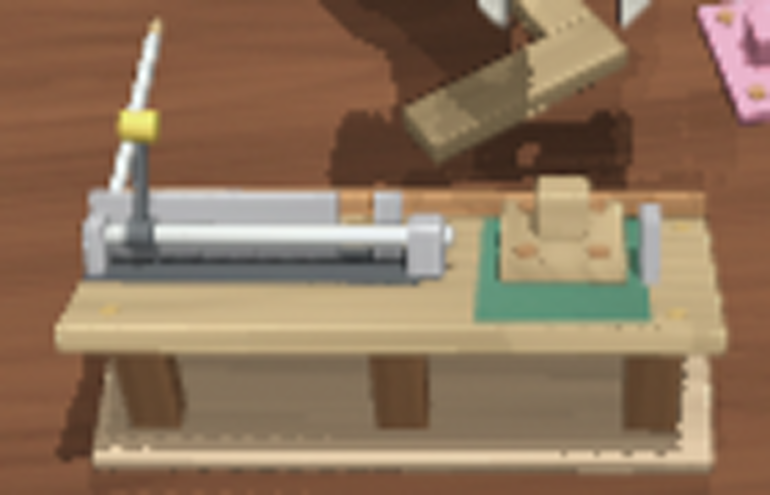

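```bash
cat > kn.py <<'E'
from rack import *
B=RB();rest=np.array([.580,.0675,.078])+B@np.array([-.0024,0,-.002]);st=arm.observe()
Rv=down(yaw)@np.diag([-1,-1,1])  # tool down, x toward robot
def knob(t,a): return rest+B@np.array([.035-.06*np.sin(a),-.235+t,.022+.06*np.cos(a)])
Rt=R.from_rotvec(st['ee_rot']).as_matrix()
def stat():
    print('roterr',R.from_matrix(Rv.T@Rt).as_rotvec().round(4),'grasp b',(B.T@(st['position']+Rt[:,2]*.159-rest)*1000).round(1),'F',(B.T@st['force']).round(1),'q',st['joints'].round(3),'w',round(st['width'],3))
E
python3 - <<'E'
from kn import *
stat(); k=np.array([.5281,-.1608,.158]);print((B.T@(k-rest)*1000).round(1),knob(0,.24))
print(row(k+[0,0,.09],Rv))
E
```

```text
roterr [-0.0008 -0.5242  0.    ] grasp b [ -2.9  -1.2 153.6] F [-0.2 -0.  -1.1] q [-0.528  0.083  0.083  2.324  0.775  0.387  0.323] w 0.651
[  22.6 -233.    82.7] [ 0.52747099 -0.16273182  0.15496163]
(array([-150.1, -231.7,   14.2]), array([ 0.0008,  0.5242, -0.    ]))
```

```bash
python3 -m pendant '[[[-30,-40,-10,0,0.15,0,-1],[-70,-85,-10,0,0.3,0,-1],[-110,-130,-5,0,0.45,0,-1],[-140,-175,0,0,0.524,0,-1],[-150,-210,10,0,0.524,0,-1],[-150,-232,14,0,0.524,0,-1],[-150,-232,14,0,0.524,0,-1],[-150,-232,14,0,0.524,0,-1]]]'
python3 - <<'E'
from kn import *
stat()
im=get_image('wrist');cv2.imwrite('pics/w6.png',im[:,:,::-1])
E
```

```text
clock: 18.8
position: [0.5279, -0.1608, 0.4054]
ee_rot: [-0.198, -3.132, 0.001]
force: [0.1, 0.5, -0.7]
width: 0.998
roterr [0.0007 0.0035 0.0008] grasp b [  66.1 -233.1  159.7] F [-0.3  0.5 -0.7] q [ 0.042  0.315  0.205  1.764 -0.071  1.073  1.716] w 0.998
```

View pics/w6.png

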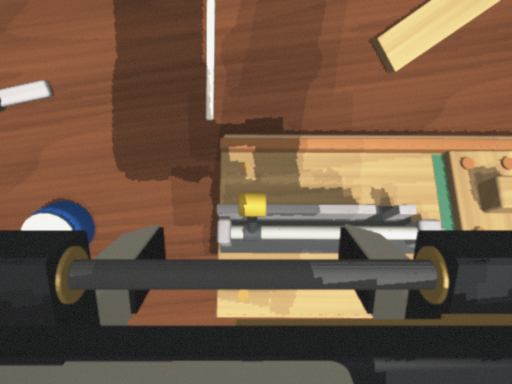

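Run:
```python
from kn import *
im=cv2.imread('pics/w6.png');h=cv2.cvtColor(im,cv2.COLOR_BGR2HSV)
m=((h[...,0]>22)&(h[...,0]<34)&(h[...,1]>190)&(h[...,2]>90)).astype(np.uint8);m[:, :225]=0;m[:,280:]=0;m[:190]=0;m[222:]=0
ys,xs=np.nonzero(m);print(xs.min(),xs.max(),ys.min(),ys.max())
uv=((xs.min()+xs.max())/2,(ys.min()+ys.max())/2);c=cam('wrist')
X,r=tri([cam('top'),cam('scene'),c],[T(650,358),S(138,125),uv]);print(X,r,(B.T@(X-rest)*1000).round(1))
print(onz(c,uv,.155));print(row(X,Rv))
```

```text
Traceback (most recent call last):
ValueError: zero-size array to reduction operation minimum which has no identity
```

Run:
```python
from kn import *
im=cv2.imread('pics/w6.png');h=cv2.cvtColor(im,cv2.COLOR_BGR2HSV);print(h[200,252],h[210,252])
m=((h[...,0]>20)&(h[...,0]<36)&(h[...,1]>200)&(h[...,2]>60)).astype(np.uint8);m[:, :225]=0;m[:,280:]=0;m[:190]=0;m[222:]=0
ys,xs=np.nonzero(m);print(xs.min(),xs.max(),ys.min(),ys.max())
uv=((xs.min()+xs.max())/2,(ys.min()+ys.max())/2);c=cam('wrist')
X,r=tri([cam('top'),cam('scene'),c],[T(650,358),S(138,125),uv]);print(X,r,(B.T@(X-rest)*1000).round(1))
print(onz(c,uv,.155));print(row(X,Rv))
```

```text
[ 24 168 231] [ 26 162 241]Traceback (most recent call last):
  File "<stdin>", line 4, in <module>
    return umr_minimum(a, axis, None, out, keepdims, initial, where)
ValueError: zero-size array to reduction operation minimum which has no identity
```

Run:
```python
from kn import *
im=cv2.imread('pics/w6.png');h=cv2.cvtColor(im,cv2.COLOR_BGR2HSV);print(h[204,252],im[204,252])
m=((im[...,0].astype(int)<90)&(im[...,1]>110)&(im[...,2]>110)).astype(np.uint8);m[:, :225]=0;m[:,280:]=0;m[:190]=0;m[222:]=0
ys,xs=np.nonzero(m);print(len(xs),xs.min(),xs.max(),ys.min(),ys.max())
uv=((xs.min()+xs.max())/2,(ys.min()+ys.max())/2);c=cam('wrist')
X,r=tri([cam('top'),cam('scene'),c],[T(650,358),S(138,125),uv]);print(X,r,(B.T@(X-rest)*1000).round(1))
print(onz(c,uv,.155));print(row(X,Rv))
```

```text
[ 27 148 244] [102 231 244]
467 238 266 193 216
[ 0.52801994 -0.16044816  0.1578881 ] [array([-0.2,  0. ]), array([-0., -0.]), array([-0.9,  0.3])] [  22.4 -232.7   82.7]
[ 0.52873255 -0.15986296  0.155     ]
(array([-0.5, -0.6, 88.9]), array([-0.0001, -0.003 ,  0.0012]))
```

```bash
python3 -m pendant '[[[0,-1,45,0,-0.003,0.001,-1],[0,-1,70,0,-0.003,0.001,-1],[0,-1,84,0,-0.003,0.001,-1],[0,-1,88,0,-0.003,0.001,-1],[0,-1,88,0,-0.003,0.001,-1],[0,-1,88,0,-0.003,0.001,0.5],[0,-1,88,0,-0.003,0.001,0.9],[0,-1,88,0,-0.003,0.001,0.9],[0,-1,88,0,-0.003,0.001,0.9],[0,-1,88,0,-0.003,0.001,0.9],[0,-1,88,0,-0.003,0.001,0.9],[0,-1,88,0,-0.003,0.001,0.9],[0,-1,88,0,-0.003,0.001,0.9],[0,-1,88,0,-0.003,0.001,0.9]]]' 15
python3 - <<'E'
from kn import *
stat()
im=get_image('wrist');cv2.imwrite('pics/w7.png',im[:,:,::-1])
E
```

```text
clock: 20.6
position: [0.5277, -0.1616, 0.3192]
ee_rot: [0.198, 3.133, 0.001]
force: [-0.8, 0.8, -0.5]
width: 0.217
roterr [-0.0006 -0.0025  0.0005] grasp b [  23.7 -233.8   84.6] F [-1.1  0.6  0. ] q [ 0.06   0.405  0.189  1.87  -0.098  0.872  1.741] w 0.217
```

View pics/w7.png

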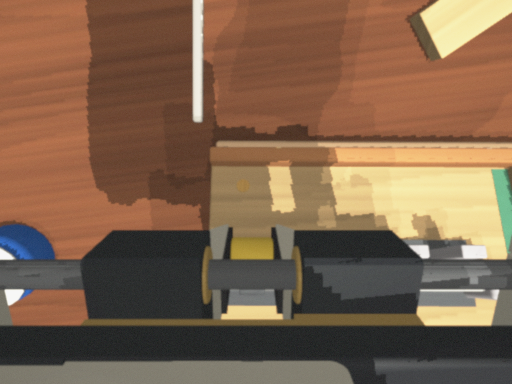

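```bash
python3 -m pendant '[[[0,4,0,0,0,0,0.9],[0,14,0,0,0,0,0.9],[0,26,0,0,0,0,0.9],[0,40,0,0,0,0,0.9],[0,54,0,0,0,0,0.9],[0,68,0,0,0,0,0.9],[0,82,0,0,0,0,0.9],[0,95,0,0,0,0,0.9],[0,105,0,0,0,0,0.9],[0,112,0,0,0,0,0.9],[0,116,0,0,0,0,0.9],[0,116,0,0,0,0,0.9]]]'
python3 - <<'E'
from kn import *
stat()
E
python3 -m pendant '[[[0,2,0,0,0,0,0.9],[0,4,0,0,0,0,0.9],[0,4,0,0,0,0,0.9]]]'
python3 - <<'E'
from kn import *
stat()
E
```

```text
clock: 22.15
position: [0.5428, -0.0454, 0.3192]
ee_rot: [0.196, 3.132, 0.001]
force: [5.3, -0.8, -4.8]
width: 0.217
roterr [-0.0011 -0.0034 -0.0004] grasp b [  24.2 -116.5   84.3] F [ 2.3 -0.1 -6.8] q [-0.138  0.394  0.164  1.887 -0.083  0.864  1.513] w 0.217
clock: 22.52
position: [0.5429, -0.0437, 0.3192]
ee_rot: [0.2, 3.132, -0.003]
force: [3.6, -8.7, -5.2]
width: 0.215
roterr [ 0.0016 -0.0032  0.0019] grasp b [  24.2 -115.2   84.4] F [ 1.4 -8.2 -6.8] q [-0.143  0.394  0.166  1.887 -0.081  0.865  1.506] w 0.215
```

```bash
python3 -m pendant '[[[0,1.5,0,0,0,0,0.9],[0,1.5,0,0,0,0,0.9]]]'
python3 - <<'E'
from kn import *
stat()
im=get_image('scene');cv2.imwrite('pics/s8.png',cv2.resize(im[165:255,165:305,::-1],None,fx=5.5,fy=5.5,interpolation=cv2.INTER_CUBIC))
E
```

```text
clock: 22.78
position: [0.543, -0.0433, 0.3192]
ee_rot: [0.202, 3.132, -0.005]
force: [3.9, -12.5, -4.3]
width: 0.216
roterr [ 0.0028 -0.0032  0.0029] grasp b [  24.2 -115.    84.3] F [  2.6 -12.   -6.5] q [-0.145  0.394  0.167  1.886 -0.08   0.865  1.503] w 0.216
```

View pics/s8.png

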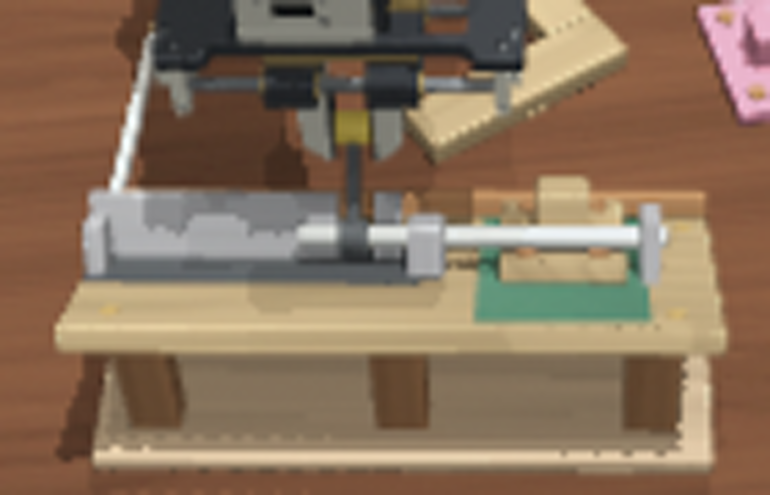

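```bash
python3 -m pendant '[[[3,-2,3.5,0,0,0,0.9],[6,-2,7,0,0,0,0.9],[8.5,-2,10.5,0,0,0,0.9],[11,-2,14.5,0,0,0,0.9],[13,-2,18.5,0,0,0,0.9],[15,-2,22.5,0,0,0,0.9],[15,-2,22.5,0,0,0,0.9]]]'
python3 - <<'E'
from kn import *
stat()
E
```

```text
clock: 23.7
position: [0.5274, -0.0419, 0.2967]
ee_rot: [0.2, 3.134, -0.001]
force: [0.0, -7.2, -0.7]
width: 0.212
roterr [ 0.0008 -0.0017  0.0015] grasp b [  -0.8 -115.2   72.8] F [ 0.4 -7.2 -1.1] q [-0.143  0.401  0.159  1.945 -0.085  0.8    1.507] w 0.212
```

```bash
python3 -m pendant '[[[1.5,0,4,0,0,0,0.9],[3,0,8.5,0,0,0,0.9],[4,0,13,0,0,0,0.9],[4.5,0,17.5,0,0,0,0.9],[4.8,0,22,0,0,0,0.9],[4.8,0,26.5,0,0,0,0.9],[4.4,0,30,0,0,0,0.9],[4.4,0,30,0,0,0,0.9]]]'
python3 - <<'E'
from kn import *
stat()
E
python3 -m pendant '[[[0,0,1.5,0,0,0,0.9],[-0.3,0,3,0,0,0,0.9],[-0.3,0,3,0,0,0,0.9]]]'
python3 - <<'E'
from kn import *
stat()
E
```

```text
clock: 24.7
position: [0.5228, -0.0413, 0.2664]
ee_rot: [0.2, 3.135, -0.001]
force: [-1.7, -6.7, 0.1]
width: 0.21
roterr [ 0.0008 -0.0004  0.0017] grasp b [ -20.2 -115.2   49. ] F [-0.7 -6.9  0.5] q [-0.137  0.438  0.15   1.983 -0.094  0.727  1.514] w 0.21
clock: 25.08
position: [0.5231, -0.0413, 0.2636]
ee_rot: [0.2, 3.135, -0.001]
force: [-2.8, -6.9, 0.4]
width: 0.214
roterr [ 0.0007 -0.0006  0.0017] grasp b [ -21.3 -115.2   46.4] F [-1.4 -7.2  1.3] q [-0.136  0.442  0.149  1.985 -0.095  0.721  1.515] w 0.214
```

```bash
python3 -m pendant '[[[-0.2,0,1.5,0,0,0,0.9],[-0.5,0,3,0,0,0,0.9],[-0.5,0,3,0,0,0,0.9]]]'
python3 - <<'E'
from kn import *
stat()
E
python3 -m pendant '[[[-0.2,0,1.5,0,0,0,0.9],[-0.5,0,3,0,0,0,0.9],[-0.5,0,3,0,0,0,0.9]]]'
python3 - <<'E'
from kn import *
stat()
E
```

```text
clock: 25.45
position: [0.5236, -0.0414, 0.2607]
ee_rot: [0.2, 3.135, -0.001]
force: [-2.6, -7.4, 2.1]
width: 0.216
roterr [ 0.0007 -0.0005  0.0017] grasp b [ -22.3 -115.2   43.6] F [-0.4 -7.6  2.7] q [-0.135  0.447  0.149  1.986 -0.097  0.715  1.516] w 0.216
clock: 25.82
position: [0.5241, -0.0415, 0.2587]
ee_rot: [0.2, 3.134, -0.001]
force: [-6.9, -5.9, 15.9]
width: 0.213
roterr [ 0.0004 -0.0009  0.0018] grasp b [ -22.9 -115.2   41.6] F [ 2.7 -6.7 16.9] q [-0.134  0.451  0.148  1.986 -0.098  0.71   1.517] w 0.213
```

```bash
python3 -m pendant '[[[0,0,0,0,0,0,0.3],[0,0,0,0,0,0,0],[0,0,0,0,0,0,0],[0,0,0,0,0,0,0],[0,0,-25,0,0,0,0],[0,0,-60,0,0,0,0],[0,0,-110,0,0,0,0],[0,0,-110,0,0,0,0]]]'
python3 - <<'E'
from kn import *
stat()
im=get_image('wrist');cv2.imwrite('pics/w9.png',im[:,:,::-1])
im=get_image('scene');cv2.imwrite('pics/s9.png',cv2.resize(im[165:255,165:305,::-1],None,fx=5.5,fy=5.5,interpolation=cv2.INTER_CUBIC))
E
```

```text
clock: 26.82
position: [0.5258, -0.041, 0.3712]
ee_rot: [0.198, 3.126, 0.002]
force: [-0.4, -0.4, 0.1]
width: 0.503
roterr [-0.0016 -0.0091  0.0007] grasp b [  35.9 -114.2  137.6] F [-0.3 -0.4  0.3] q [-0.16   0.305  0.175  1.87  -0.065  0.962  1.488] w 0.503
```

View pics/w9.png

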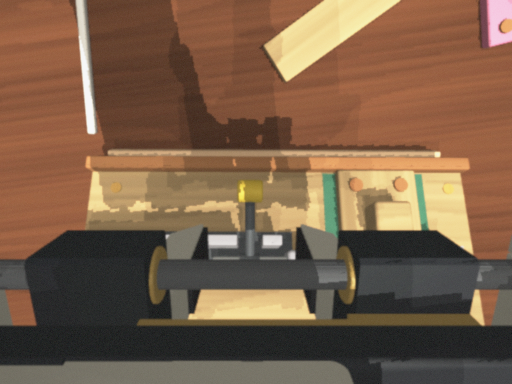

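View pics/s9.png

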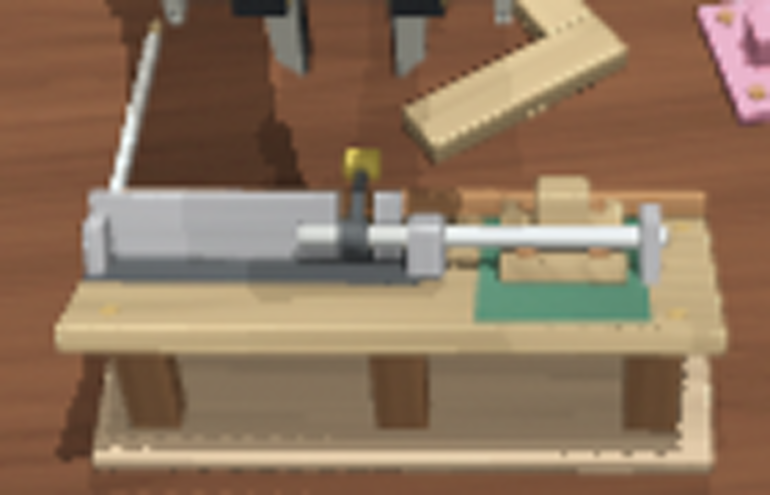

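Run:
```python
from kn import *
im=cv2.imread('pics/w9.png').astype(int)
m=((im[...,0]<110)&(im[...,1]>110)&(im[...,2]>110)&(im[...,1]-im[...,0]>90));m[:, :225]=0;m[:,280:]=0;m[:175]=0;m[208:]=0
ys,xs=np.nonzero(m);print(len(xs),xs.min(),xs.max(),ys.min(),ys.max())
cv2.imwrite('pics/w9c.png',cv2.resize(im[165:245,205:305].astype(np.uint8),None,fx=6,fy=6,interpolation=cv2.INTER_CUBIC))
for uv in ((250,191),(250,189)):
  X,r=tri([cam('scene'),cam('wrist')],[S(362,162),uv]);b=(B.T@(X-rest)*1000);print(b.round(1),r,np.arctan2(35-b[0],b[2]-22))
for a in(.9,1,1.1,1.2): print(a,proj(cam('wrist'),knob(.12,a)),(proj(cam('scene'),knob(.12,a))-[165,165])*5.5)
```

```text
110 238 245 181 201
[ -25.3 -115.4   44. ] [array([-0.1,  0. ]), array([ 0.4, -0. ])] 1.2200198270925036
[ -27.  -115.5   43.4] [array([-0.1,  0. ]), array([ 0.3, -0. ])] 1.2385866797237732
0.9 [250.88320446 203.1308099 ] [356.9892397  142.32109818]
1 [250.89255149 200.01083566] [357.77437778 148.4017772 ]
1.1 [250.90181467 197.76764935] [358.49354873 155.26308758]
1.2 [250.91089302 196.36778163] [359.14107061 162.83482452]
```

View pics/w9c.png

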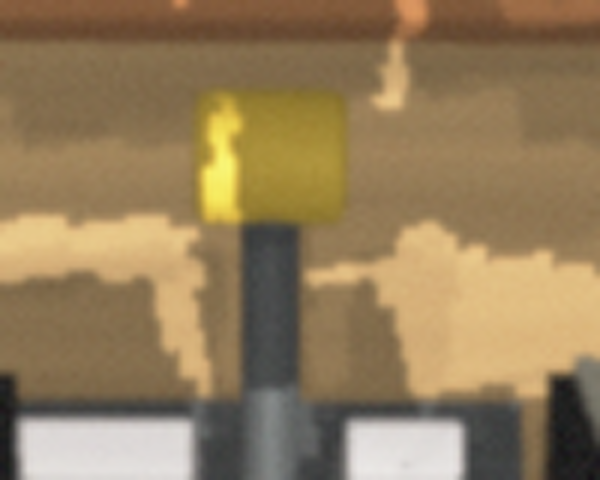

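Run:
```python
from kn import *
print(row([.5235,-.0415,.295],Rv,grasp=0))
```

```text
(array([ 1.2, -0.8, 72.8]), array([ 0.0007,  0.0032, -0.0004]))
```

```bash
python3 -m pendant '[[[0,0,0,0,0,0,1],[0,0,0,0,0,0,1],[0,0,0,0,0,0,1],[0,0,0,0,0,0,1],[0,0,0,0,0,0,1],[0,0,0,0,0,0,1],[1,-1,40,0,0.003,0,1],[1,-1,65,0,0.003,0,1],[1,-1,73,0,0.003,0,1],[1,-1,73,0,0.003,0,1]]]'
python3 -m pendant '[[[0,0,2,0,0,0,1],[0,0,4,0,0,0,1],[0,0,4,0,0,0,1]]]'
```

```text
clock: 28.18
position: [0.5238, -0.0418, 0.2948]
ee_rot: [-0.198, -3.135, -0.0]
force: [0.7, 0.2, 0.5]
width: 0.002
clock: 28.55
position: [0.5238, -0.0418, 0.291]
ee_rot: [0.198, 3.135, 0.001]
force: [0.8, 0.1, -0.2]
width: 0.004
```

```bash
python3 -m pendant '[[[0,0,1.5,0,0,0,1],[0,0,3,0,0,0,1],[0,0,3,0,0,0,1]]]'
```

```text
clock: 28.92
position: [0.5239, -0.0419, 0.2886]
ee_rot: [0.198, 3.135, 0.001]
force: [-3.9, 0.0, 13.5]
width: 0.004
```

```bash
python3 -m pendant '[[[0,0,0.7,0,0,0,1],[0,0,0.7,0,0,0,1]]]'; python3 -m pendant '[[[0,0,-30,0,0,0,1],[0,0,-80,0,0,0,1],[30,0,-140,0,0,0,1],[60,0,-180,0,0,0,1],[60,0,-180,0,0,0,1]]]'
python3 - <<'E'
from kn import *
stat()
im=get_image('wrist');cv2.imwrite('pics/wa.png',im[:,:,::-1])
im=get_image('scene');cv2.imwrite('pics/sa.png',cv2.resize(im[90:270,70:400,::-1],None,fx=2.4,fy=2.4,interpolation=cv2.INTER_CUBIC))
t=get_image('top');cv2.imwrite('pics/ta.png',t[:,:,::-1])
E
```

```text
clock: 29.18
position: [0.5239, -0.0419, 0.2883]
ee_rot: [0.198, 3.135, 0.001]
force: [-4.4, 0.8, 16.3]
width: 0.005
clock: 29.8
position: [0.4633, -0.0344, 0.4705]
ee_rot: [0.197, 3.13, 0.003]
force: [0.3, 0.2, -0.8]
width: 0.001
roterr [-0.0022 -0.0055  0.0003] grasp b [  30.7 -115.4  255.3] F [-0.1  0.3 -0.8] q [-0.202  0.109  0.18   1.857 -0.023  1.172  1.431] w 0.001
```

View pics/wa.png

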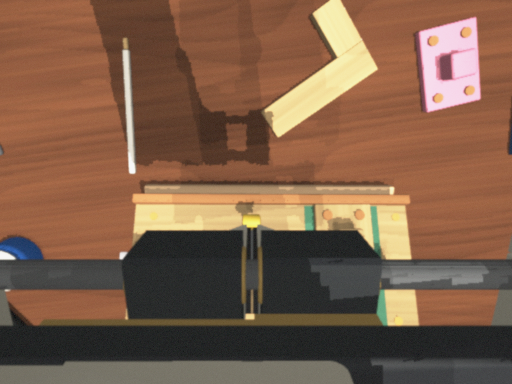

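View pics/sa.png

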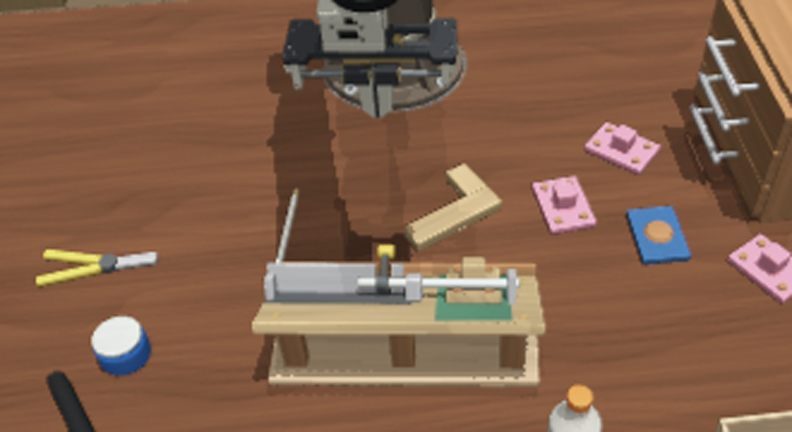

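View pics/ta.png

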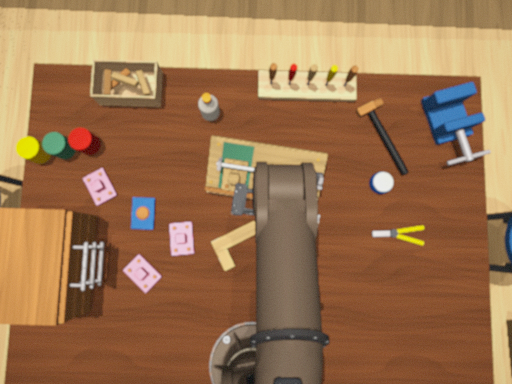

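All in place and the arm clear; bystanders unmoved.

```bash
python3 -c "
from cell import arm
print(arm.sign_off())"
```

```text
the job is handed in; nothing more can be done
None
```

I laid the pale plaque in the green bay, then shot the bolt fully across and turned the handle down into its notch. I handed the job in at about 30 s, with the arm clear of everything.

**Last checks**
- **Plaque:** it lies flat with its lower edge against the lip. I slid it down until the contact force showed the lip, about 8 N. It stayed put after release.
- **Bolt:** the rod passes through the staple and is at its hard stop, about 119 mm of travel by the arm with 12 N of resistance at the end.
- **Handle:** it measured about 1.22 rad by triangulation, against a stop at 1.2, so it reads fully down. A light press on the knob met a stiff stop at about 14 to 16 N.
- **Bystanders:** in the final pictures the shears, tin, offcut, blue plaque and glue stand where they were. The arm hides much of the pencil in the top view, but it looks unmoved in the other two.

**What did not go smoothly**
- **First approach to the bay:** it stopped with joint 7 reading -2.741 rad against a limit of -2.74, and joint 6 reading 0.118 against a limit of 0.12. I backed off, turned the tool half a turn (the plaque is symmetric) and placed it from there. I can't tell whether those tiny overshoots count as passing the range.
- **Setting down:** the plaque was pressed onto the board with up to about 33 N by the wrist reading before I eased off.
- **Position estimates:** my camera estimate of the rack was about 2 mm off from where the plaque actually touched, so I went by contact force there.

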